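# Start the resin-dice curing run

### The arm

A 6-joint arm with a two-finger parallel gripper is mounted at the origin on the work surface. World frame = base frame: x ahead of the robot, y to its left, z up, the work surface at z = 0. Lengths are in m, angles in rad, forces in N, time in s.
With the tool pointing down it reaches from about 0.25 to 0.775 m from the base axis. Payload 4 kg.
Tool frame: the origin (TCP) lies at the very end of the fingers, on their centre line; the grasp point (between the pads) lies hold_point_z behind it (hold_point_z is the distance from the TCP to the grasp point, in m); z points along the fingers, y is the direction in which the jaws open and shut (so a half turn about z gives the same grasp; the last joint's range is limited). The gripper opens to 94 mm and grips with 3 to 60 N. Pads are 16 mm wide; open, the fingers measure 119 mm over their backs; the gripper's body (75 mm by 177 mm) begins 78 mm behind the grasp point.
Start: joints at [-0.103, 0.087, 1.371, -0, 1.684, -0.103], TCP at [0.55, -0, 0.206] pointing down, gripper open.
Joint ranges: [-3.1, 3.1], [-0.76, 2.03], [0.27, 2.55], [-1.08, 4.22], [0.17, 2.65], [-2.57, 2.57]. Speed limits (rad/s): [2.79, 2.79, 3.14, 3.14, 3.14, 3.14].

### API

Orientations are given as [roll, pitch, yaw] about the fixed x, y, z axes, in that order (R = Rz(yaw) Ry(pitch) Rx(roll)).
In Python, from bench import * gives the robot as it stands.
- The arm moves only by the tool step_arm, never from a script. Its argument "increments" is text: rows parted by semicolons, each of 6 numbers parted by spaces: the shift along the tool's x, y, z in cm, then the turn, a rotation vector about the tool's x, y, z in rad. A call has 1 to 5 rows; each row shifts and turns the commanded pose from where the row before left it, along the tool's axes as they then stand; what a row does not reach is not made up. A row lasts 1/10 s, in which the tool goes at most 50 mm and 8.59 degrees, less where a joint would pass 70% of its speed; a pose out of reach is approached as far as the arm can. A call is refused whole if a number of a shift passes 5 or a number of a turn 0.15, either way. A call with a gripper value outside its range is refused whole. "claw" is the gripper's target within -1 to 1 (shut at 1, half-way at 0, fully open at -1), set as the call begins (left out, the last holds). The fingers move at their own pace and stop on an object; the grip force is fixed at half the most. Time passes only in rows, so rows that do not move let the fingers close. It gives the time, the measured TCP pose, the force and the opening at its end, in the units of the state.
- get_obs(): the state, without advancing time (a new reading comes with each control period).
- snapshot(name): name is "scene" or "side" or "wrist"; returns the picture (384x512x3 uint8, red, green, blue); there is no depth.
- calibration(name): a dict with "camera_matrix" (3x3 intrinsics, pixels), "k1" (the pictures are not rectified: a ray, as slopes to the right and down, at radius r is drawn at 1 + k1 r^2 times it, then the intrinsics apply), "eye" and "orientation" of the camera in the world; the wrist camera has in their place "tool_from_camera" (4x4, takes a point from camera to tool coordinates, whose origin is the TCP and whose axes are the flange's). Camera axes: x right, y up, looking along -z (the intrinsics and any distortion apply to the point x, -y, -z); pixel columns grow to the right and rows downward; lengths in m; the calibration is good to about 2 mm. A picture is of the moment at which its call begins: read the wrist's pose just before it. calibration takes no time and is no camera call.
- close_job(): hands the job in, once; it reports no verdict.
The state is a dict: "time": time; "joint_positions": joint angles; "qvel": joint speeds; "joint_torque": joint torques, N m; "tool_pos": TCP position; "ee_rot": TCP orientation; "wrist_force": force on the tool from outside, world axes, zero at the start; "wrist_torque": the same for the moment, N m; "width": finger opening in m.
Only numpy, scipy, OpenCV 4.12 (cv2) and the standard library are available. Lean on these libraries where they do the work, as an engineer would, in place of code of your own. Each camera call takes 0.05 s, during which the arm holds its last target. There are 200 camera calls.

### The job

Cure the two resin dice in the clear case: shut the case's flap fully, then turn the inner knob of the timer clockwise until its red pointer lines up with the orange lug on the outer ring, without turning the outer ring, and then press the yellow treadle all the way down to its stop, hold it there for half a second and let it come up again. The treadle must not be pressed before the flap is shut and the pointer set; leave everything else on the shelf, and the dice, undisturbed.

Things in the scene. Friction and masses are not known exactly. Their poses are not given: they have to be found in the camera images.
- flap (a joint): flap of the clear case, rad: 0 shut, grows as it opens upward (to 1.5). Clear panel 165 long, 170 wide, 6 mm thick, white border, orange lip (60 wide) reaching 12 mm past the free edge. Starts half open, stays where left (0.22 N m, 2 to 3 N near the free edge). Hinged on the side away from the robot: shut it by pushing its outer face (upper when shut) down and towards the robot.
- flap_hinge (a point): middle of the hinge line, on the flap's inner face, 111 mm above the shelf at the far edge of the fixed clear box (160 x 170 x 110 mm, white edges, open top that the flap covers). Turns with the flap: own y along the hinge line, own -x along the flap to its free edge, own +z out of its outer face, which lies 6 mm from here along z.
- flap_edge (a point): point on the flap's outer face, midway across, 160 mm from the hinge line; same axes as flap_hinge
- timer (a joint): inner knob of the timer, rad, grows clockwise seen from above (-2.8 to 2.8), same zero as joint ring. White upright bar grip 66 long, 18 mm wide, from 80 to 131 mm above the shelf, on a 60 mm disc; red stripe on top and red end mark its pointer end. Friction 0.05 N m, stays where left.
- timer_grip (a point): on the timer's axis, 112 mm above the shelf, a good height to grip the bar (19 mm below its top). Own +x points along the bar to the red pointer end, +z up.
- timer_pointer (a point): red pointer end of the inner knob, top edge of the bar, 33 mm from the axis
- ring (a joint): outer knob, coaxial with the inner, rad, grows clockwise seen from above: black knurled ring 110 mm across, flat top 73 mm above the shelf, with an orange lug (12 x 12 mm, top 82 mm above the shelf). Turns very easily (0.03 N m); presets the time, leave it alone. Pointer and lug are in line when joint timer equals joint ring.
- ring_lug (a point): top centre of the orange lug, 48 mm from the timer's axis; own +x points outward from the axis through the lug
- pedal (a joint): yellow treadle of the start foot switch, rad: 0 up at rest, 0.28 down at its stop; sprung, about 4 N to start and 11 N at the stop when pressed at pedal_pad. Plate 130 mm long, 84 mm wide, 8 mm thick, hinged at its far end, sloping up towards its free end; level when fully down. It rises by itself when let go.
- pedal_pad (a point): point to press on the ribbed top face of the treadle, midway across, 100 mm from the hinge line; about 77 mm above the shelf at rest, 49 mm when down. Moves with the treadle.
- pedal_hinge (a point): middle of the treadle's hinge line, 45 mm above the shelf; two cheeks beside it reach 53 mm above the shelf
- die1: bone-white resin die, 32 mm, lying in the case; origin under its centre. Leave it in the case.
- die2: second bone-white resin die, 32 mm, lying in the case; origin under its centre
- vase: black vase, 76 mm across, 160 mm high, loose; origin under its centre. Not to be disturbed.
- spraycan: green primer can, 60 mm across, 150 mm high, loose; origin under its centre. Not to be disturbed.
- dicecup: red hard silicone dice cup, 68 mm across, 90 mm high, loose; origin under its centre. Not to be disturbed.
- paintpot: blue paint pot with white cap, 60 mm across, 70 mm high, loose; origin under its centre. Not to be disturbed.
- figure: painted gaming figure on a 60 mm black base, 98 mm high, loose; origin under its centre. Not to be disturbed.

How it is judged:
On the way, in this order (a step that is already met when the one before it is completed fails the run):
1. the flap is shut (value of joint flap below 0.05 rad), for 0.2 s.
2. the pointer is lined up with the lug (y of timer_pointer in the frame of ring_lug between -0.0045 and 0.0045 m and x of timer_pointer in the frame of ring_lug above -0.03 m), for 0.2 s.
3. the treadle is held down at its stop (all of step 2 and value of joint pedal above 0.255 rad and value of joint flap below 0.05 rad), for 0.3 s.
At the end, for the whole second after the job is handed in: Flap shut (within 0.05 rad); pointer at rest in line with the orange lug (pointer end within 4.5 mm sideways, about 8 degrees); lug within 5 mm of its start; treadle, having been held within 0.025 rad of its stop for 0.3 s, up again (within 0.04 rad); the rest undisturbed (all of step 2 and value of joint flap below 0.05 rad and value of joint pedal below 0.04 rad and distance of ring_lug from where it was at the start of the episode below 0.005 m and velocity of joint timer between -0.05 and 0.05 rad/s); the robot touches nothing.
It fails at once if the outer ring was turned (lug moved more than 5 mm) (distance of ring_lug from where it was at the start of the episode above 0.005 m).
It fails at once if the treadle was pressed down with the flap not shut or the timer not lined up (value of joint pedal above 0.2 rad and not (value of joint flap below 0.05 rad and (y of timer_pointer in the frame of ring_lug between -0.0045 and 0.0045 m and x of timer_pointer in the frame of ring_lug above -0.03 m))).
It fails at once if a bystander (vase, can, cup, pot or figure) was pushed more than 20 mm (distance of any of vase, spraycan, dicecup, paintpot, figure from where it was at the start of the episode above 0.02 m).
It fails at once if a bystander was tipped over (angle between any of vase, spraycan, dicecup, paintpot, figure's own z axis and vertical above 0.3 rad).
It fails at once if a die was moved more than 30 mm (distance of any of die1, die2 from where it was at the start of the episode above 0.03 m).
It also fails if it takes over 72 s, if anything falls off the work surface, if the arm or the gripper's body presses on something with over 40 N, if the wrist force passes 120 N, or if a joint passes its speed limit or range.

## Working session

There is one attempt and no reset: what is moved stays moved. The work goes in short steps, Python scripts to look and compute and a tool call to move; the robot and the scene stay as the last step left them, time stands still between calls to the robot, and variables do not carry over. Pictures are saved under pics/ and viewed, about 8 in all and at most 12, crops included, and the job is handed in when it is done.

Besides the shell and the picture viewer there is one more tool, called after "Emit:" as name(argument=value, ...) on one line, values as JSON. step_arm: Moves the arm, as the interface text tells. Its arguments: {"type":"object","properties":{"increments":{"type":"string"},"claw":{"type":"number"}},"required":["increments"]}

```bash
mkdir -p pics; ls; python3 - <<'E'
from bench import *
import cv2
print(get_obs())
for n in ["scene","side","wrist"]:
    c=calibration(n);print(n,c)
    cv2.imwrite(f"pics/{n}0.png",snapshot(n)[:,:,::-1])
a=cv2.imread("pics/scene0.png");b=cv2.imread("pics/side0.png")
E
```

```text
pics
{'time': 0.0, 'joint_positions': array([-1.03117906e-01,  8.79685715e-02,  1.37227767e+00, -3.55393806e-05,
        1.68363041e+00, -1.03101096e-01]), 'qvel': array([ 4.28927355e-05, -1.51684782e-03,  1.56063711e-03, -2.58510542e-04,
       -5.47341942e-04, -2.26252473e-04]), 'joint_torque': array([ 1.28542815e-03, -3.40182602e+01, -3.02423716e+01,  7.18220207e-02,
        3.29729996e-02, -1.13141955e-04]), 'tool_pos': array([5.49426708e-01, 3.24111586e-05, 2.04284922e-01]), 'ee_rot': array([-3.13931715e+00, -1.99930931e-04,  1.57077533e+00]), 'wrist_force': array([-0.48443082,  0.43751425,  0.31282366]), 'wrist_torque': array([ 0.02733712, -0.01268227,  0.01631911]), 'width': 0.09393546313940687}
scene {'camera_matrix': array([[453.1598749 ,   0.        , 254.74909391],
       [  0.        , 453.1598749 , 194.27676589],
       [  0.        ,   0.        ,   1.        ]]), 'k1': 0.036853296772509266, 'eye': array([ 1.08979877, -0.71558697,  0.74227046]), 'orientation': array([0.93410043, 0.0160675 , 0.63842594])}
side {'camera_matrix': array([[389.69426519,   0.        , 253.60596764],
       [  0.        , 389.69426519, 194.58836206],
       [  0.        ,   0.        ,   1.        ]]), 'k1': 0.013397618989361692, 'eye': array([0.39990942, 0.7646863 , 0.68954598]), 'orientation': array([ 0.90767032,  0.00988848, -2.9746125 ])}
wrist {'camera_matrix': array([[316.13529594,   0.        , 258.27022369],
       [  0.        , 316.13529594, 192.7953958 ],
       [  0.        ,   0.        ,   1.        ]]), 'k1': -0.017349536307075853, 'tool_from_camera': array([[ 3.46734693e-04,  9.73927232e-01,  2.26860367e-01,
         6.57300115e-02],
       [ 9.99999928e-01, -3.72035100e-04,  6.87667335e-05,
        -6.69785344e-04],
       [ 1.51373814e-04,  2.26860327e-01, -9.73927292e-01,
        -1.78837896e-01],
       [ 0.00000000e+00,  0.00000000e+00,  0.00000000e+00,
         1.00000000e+00]])}
```

```bash
python3 - <<'E'
import cv2
for n in ["scene","side"]:
    a=cv2.imread(f"pics/{n}0.png"); cv2.imwrite(f"pics/{n}0b.png",cv2.resize(a,(800,600),interpolation=cv2.INTER_CUBIC))
E
```

```text
(no output)
```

View pics/scene0b.png

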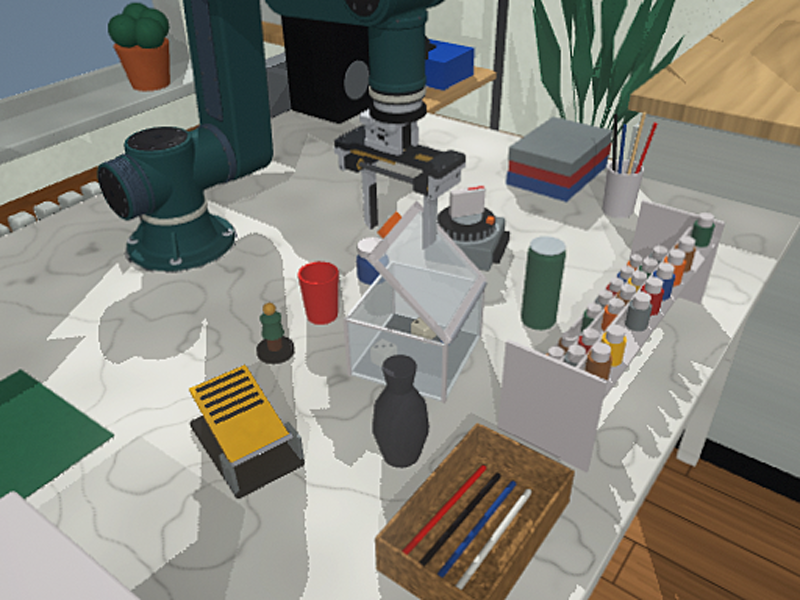

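View pics/side0b.png

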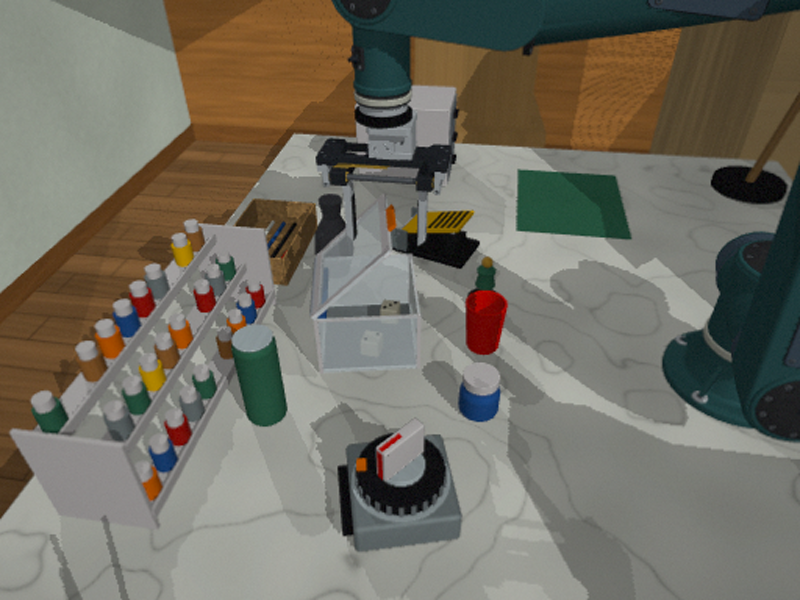

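```bash
cat > h.py <<'E'
import numpy as np, cv2
from scipy.spatial.transform import Rotation as R
from bench import *
def cam(n,obs=None):
    c=calibration(n)
    if n=="wrist":
        T=c["tool_from_camera"]; Rt=R.from_euler("xyz",obs["ee_rot"]).as_matrix()
        return c["camera_matrix"],c["k1"],obs["tool_pos"]+Rt@T[:3,3],Rt@T[:3,:3]
    return c["camera_matrix"],c["k1"],c["eye"],R.from_euler("xyz",c["orientation"]).as_matrix()
def proj(C,P):
    K,k,e,M=C; p=(np.atleast_2d(P)-e)@M; s=np.c_[p[:,0]/-p[:,2],-p[:,1]/-p[:,2]]
    s=s*(1+k*(s**2).sum(1))[:,None]; return s@K[:2,:2].T+K[:2,2]
def ray(C,uv):
    K,k,e,M=C; d=cv2.undistortPoints(np.float64([[uv]]),K,np.float64([k,0,0,0]))[0,0]
    return M@np.array([d[0],-d[1],-1.])
def atz(C,uv,z): 
    d=ray(C,uv); return C[2]+d*(z-C[2][2])/d[2]
E
python3 - <<'E'
import cv2
from h import *
def crop(n,x,y,w,h,W,H):
    return cv2.resize(cv2.imread(f"pics/{n}0.png")[y:y+h,x:x+w],(W,H),interpolation=cv2.INTER_CUBIC)
import numpy as np
m=np.vstack([np.hstack([crop("wrist",0,0,512,384,400,300),crop("side",210,262,100,75,400,300)]),
 np.hstack([crop("scene",110,225,100,75,400,300),crop("side",190,115,100,75,400,300)])])
cv2.imwrite("pics/m1.png",m)
for n in("scene","side"): 
    C=cam(n); print(n,proj(C,[[0,0,0],[.5,0,0],[.5,.3,0]])/0.64)
E
```

```text
scene [[180.96643616 241.31577195]
 [377.00184927 331.46068081]
 [471.804854   252.77790427]]
side [[731.61922117 377.72516789]
 [417.04479189 344.62086043]
 [385.08070684 495.80706819]]
```

View pics/m1.png

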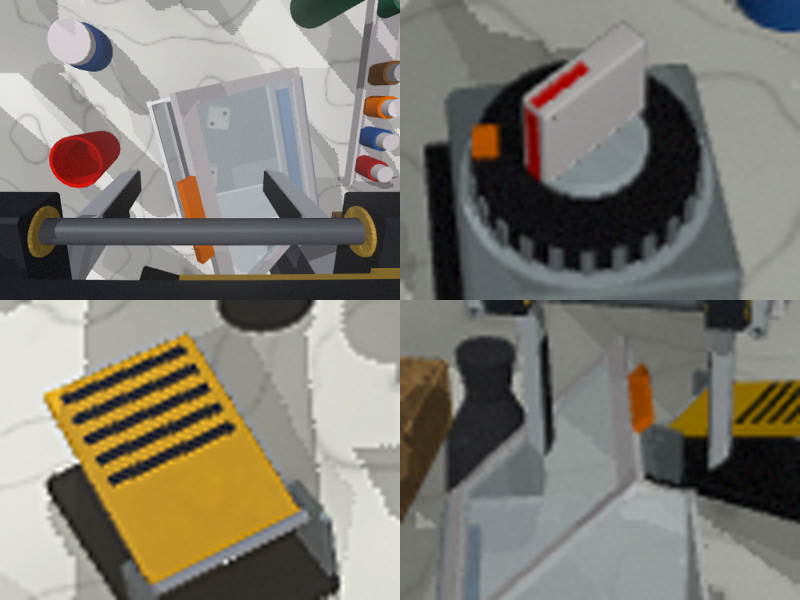

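```bash
python3 - <<'E'
from h import *
from scipy.optimize import least_squares
S,D=cam("scene"),cam("side")
p=atz(D,(242.75,288.75),.131);q=atz(D,(269,269.5),.131);l=atz(D,(231.25,294.25),.082)
c=(p+q)/2; print("ptr",p,"other",q,"axis",c,"len",np.linalg.norm(p-q),"lug",l,np.linalg.norm((l-c)[:2]))
an=lambda v:np.degrees(np.arctan2(v[1],v[0])); print("ptr ang",an(p-q),"lug ang",an(l-c))
a=[atz(S,u,z) for u,z in [((147.5,296.25),.049),((185.75,278),.049),((121.25,249.25),.085),((156.75,233.25),.085)]]
print("pedal",np.round(a,4)); h=(a[0]+a[1])/2;f=(a[2]+a[3])/2;print("hinge",h,"free",f,"len",np.linalg.norm(f-h),"w",np.linalg.norm(a[0]-a[1]),"pad",h+(f-h)*100/125)
for n,C,u,z in [("pot",D,(480,373),.07),("cup",D,(486,300),.09),("can",D,(255,338),.15),("can",S,(546,246),.15),("fig",S,(276,350),.0),("vase",S,(400,362),.16),("cup",S,(320,270),.09)]:
    print(n,atz(C,np.array(u)*.64,z))
def corners(x):
    Rz=R.from_euler("z",x[2]).as_matrix(); o=np.r_[x[:2],0]
    Rf=Rz@R.from_euler("y",x[3]).as_matrix(); H=o+Rz@[0,0,.111]   # own -x to free edge; +rot about y lifts -x side
    b=lambda X,Y,Z:o+Rz@np.array([X,Y,Z])
    f=lambda X,Y,Z:H+Rf@np.array([X,Y,Z])
    return b,f
def pts(x):
    b,f=corners(x)
    return [(S,b(0,-.085,.11),(447,340)),(S,b(0,-.085,0),(443,398)),(S,b(-.16,-.085,0),(352,375)),(S,b(-.16,-.085,.11),(347,318)),
     (S,f(-.165,.085,.006),(418,205)),(S,f(-.165,-.085,.006),(372,262)),
     (D,b(0,.085,.11),(313,318)),(D,b(0,.085,0),(322,370)),(D,b(-.16,.085,.11),(417,316)),(D,b(-.16,.085,0),(417,366)),
     (D,f(-.165,.085,.003),(389.8,250)),(D,f(-.165,-.085,.003),(384.8,195))]
def res(x): return np.concatenate([proj(C,P)[0]/.64-u for C,P,u in pts(x)])
r=least_squares(res,[.62,0,0,.7],loss="soft_l1",f_scale=3)
print(r.x); print(res(r.x).reshape(-1,2).round(1).tolist())
b,f=corners(r.x); print("hinge",f(0,0,0),"edge",f(-.16,0,.006),"lip",f(-.177,0,.006))
print("shut edge",corners(np.r_[r.x[:3],0])[1](-.16,0,.006))
E
```

```text
ptr [0.49808122 0.33159921 0.131     ] other [0.45804688 0.28007014 0.131     ] axis [0.47806405 0.30583468 0.131     ] len 0.06525330759529763 lug [0.52592411 0.30985177 0.082     ] 0.04802834699721349
ptr ang 52.15539616512866 lug ang 4.797823078638192
pedal [[ 0.5511 -0.3642  0.049 ]
 [ 0.579  -0.2848  0.049 ]
 [ 0.4383 -0.3267  0.085 ]
 [ 0.4618 -0.2478  0.085 ]]
hinge [ 0.56503014 -0.32445562  0.049     ] free [ 0.45002463 -0.28721455  0.085     ] len 0.1261315314732722 w 0.08415357971928568 pad [ 0.47302573 -0.29466276  0.0778    ]
pot [0.39176795 0.12411049 0.07      ]
cup [ 0.39239229 -0.02385194  0.09      ]
can [0.69571225 0.18696214 0.15      ]
can [0.70360332 0.17811848 0.15      ]
fig [ 0.39571767 -0.13311849  0.        ]
vase [ 0.68780719 -0.1855121   0.16      ]
cup [ 0.39404536 -0.01307011  0.09      ]
[0.66723766 0.00947145 0.23273154 0.74691299]
[[1.0, 5.4], [3.1, 4.6], [-2.8, -0.1], [-2.1, 0.9], [-2.1, -4.2], [-3.7, -4.9], [-1.3, 2.2], [-3.8, 2.9], [1.0, -1.1], [0.2, 1.6], [-0.1, 2.0], [-1.1, -0.7]]
hinge [0.66723766 0.00947145 0.111     ] edge [ 0.55696296 -0.01666658  0.22410302] lip [ 0.54482485 -0.01954364  0.23565243]
shut edge [ 0.51155126 -0.02743036  0.117     ]
```

Emit:
step_arm(increments="0 0 -5 0 0 0;0 0 -4 0 0 0;0 0 0 0 0 0")

```text
time: 0.45
tool_pos: [0.5519, -0.0002, 0.3023]
ee_rot: [3.13, 0.001, 1.571]
wrist_force: [-0.1, 0.2, 1.0]
width: 0.0942
```

Emit:
step_arm(increments="-1.2 4 0 0 0 0;0 0 0 0 0 0;0 0 0 0 0 0;0 0 0 0 0 0;0 0 0 0 0 0", claw=1)

```text
time: 0.95
tool_pos: [0.5894, -0.0117, 0.2963]
ee_rot: [3.14, 0.0, 1.571]
wrist_force: [-0.2, 0.4, -0.8]
width: 0.0576
```

Emit:
step_arm(increments="0 0 0 0 0 0;0 0 0 0 0 0;0 0 0 0 0 0;0 0 2 0 0 0;0 0 2 0 0 0")

```text
time: 1.45
tool_pos: [0.5904, -0.012, 0.2561]
ee_rot: [3.139, 0.0, 1.571]
wrist_force: [-0.1, -0.7, 0.3]
width: 0.0177
```

Emit:
step_arm(increments="0 0 1 0 0 0;0 0 1 0 0 0;0 0 1 0 0 0;0 0 0 0 0 0;0 0 0 0 0 0")

```text
time: 1.95
tool_pos: [0.5902, -0.012, 0.2258]
ee_rot: [3.141, 0.0, 1.571]
wrist_force: [0.0, 0.4, 1.1]
width: 0.0007
```

Emit:
step_arm(increments="-0.14 -0.5 0.85 0 0 0;-0.14 -0.5 0.85 0 0 0;-0.14 -0.5 0.85 0 0 0;-0.14 -0.5 0.85 0 0 0;-0.14 -0.5 0.85 0 0 0")

```text
time: 2.45
tool_pos: [0.5644, -0.0191, 0.1825]
ee_rot: [3.141, -0.0, 1.571]
wrist_force: [0.2, -0.0, 1.4]
width: 0.0003
```

Emit:
step_arm(increments="-0.1 -0.3 0.8 0 0 0;-0.1 -0.3 0.8 0 0 0;0 -0.3 0.8 0 0 0;0 -0.2 0.8 0 0 0;0 0 0 0 0 0")

```text
time: 2.95
tool_pos: [0.5531, -0.0209, 0.1492]
ee_rot: [-3.139, -0.0, 1.571]
wrist_force: [0.3, -0.6, -0.8]
width: 0.0004
```

```bash
python3 - <<'E'
from h import *
a=snapshot("scene")[:,:,::-1];b=snapshot("side")[:,:,::-1]
g=lambda i,x,y:cv2.resize(i[y:y+150,x:x+133],(400,450),interpolation=cv2.INTER_CUBIC)
cv2.imwrite("pics/m2.png",np.hstack([g(a,200,110),g(b,180,90)]))
E
```

```text
(no output)
```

View pics/m2.png

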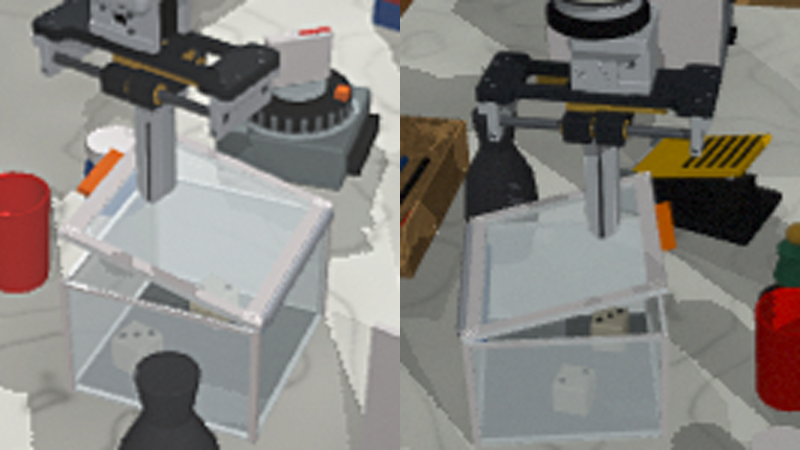

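The flap is being pushed down by the finger and is about 0.25 rad open (free edge a little above the rim). I'll keep going.

Emit:
step_arm(increments="0 -0.2 0.8 0 0 0;0 -0.2 0.8 0 0 0;0 -0.1 0.6 0 0 0;0 0 0.5 0 0 0;0 0 0.3 0 0 0")

```text
time: 3.55
tool_pos: [0.5484, -0.021, 0.1201]
ee_rot: [-3.14, -0.0, 1.571]
wrist_force: [-0.4, -0.5, 0.8]
width: 0.0005
```

Emit:
step_arm(increments="0 0 0.3 0 0 0;0 0 0.2 0 0 0;0 0 0 0 0 0")

```text
time: 3.85
tool_pos: [0.5487, -0.0209, 0.1172]
ee_rot: [-3.141, -0.0, 1.571]
wrist_force: [-3.5, -0.1, 4.7]
width: 0.0004
```

Emit:
step_arm(increments="0 0 0.2 0 0 0;0 0 0.2 0 0 0;0 0 0 0 0 0;0 0 0 0 0 0")

```text
time: 4.25
tool_pos: [0.5488, -0.0209, 0.117]
ee_rot: [3.14, 0.0, 1.571]
wrist_force: [-8.4, -0.4, 18.5]
width: 0.0006
```

Emit:
step_arm(increments="0 0 -5 0 0 0;0 0 -5 0 0 0;0 0 -3 0 0 0;4 -1 0 0 0 0;5 -1 0 0 0 0", claw=0)

```text
time: 4.75
tool_pos: [0.5302, 0.0677, 0.2437]
ee_rot: [3.138, -0.0, 1.567]
wrist_force: [0.9, 0.1, -0.5]
width: 0.0372
```

Emit:
step_arm(increments="5 -1 0 0 0 0;5 -1 0 0 0 0;5 -1 0 0 0 0;5 -1 0 0 0 0;3 -1 0 0 0 0")

```text
time: 5.25
tool_pos: [0.4788, 0.2976, 0.2415]
ee_rot: [-3.141, -0.001, 1.574]
wrist_force: [0.4, 0.4, -0.6]
width: 0.0472
```

Emit:
step_arm(increments="0 0 0 0 0 0.13;0 0 0 0 0 0.13;0 0 0 0 0 0.13;0 0 0 0 0 0.13;0 0 0 0 0 0.14")

```text
time: 5.75
tool_pos: [0.4799, 0.2945, 0.2417]
ee_rot: [-3.141, -0.0, 0.906]
wrist_force: [-0.1, -0.1, 0.3]
width: 0.0473
```

```bash
python3 - <<'E'
from h import *
o=get_obs();print(o)
w=snapshot("wrist")[:,:,::-1];b=snapshot("side")[:,:,::-1]
C=cam("wrist",o);print(proj(C,[[.478,.306,.131],[.498,.3316,.131],[.526,.310,.082]]))
g=lambda i:cv2.resize(i,(400,300),interpolation=cv2.INTER_AREA)
cv2.imwrite("pics/w3.png",w)
cv2.imwrite("pics/m3.png",np.vstack([w,np.hstack([cv2.resize(b[60:310,130:386],(256,216)),cv2.resize(snapshot("scene")[60:310,130:386,::-1],(256,216))])]))
E
```

```text
{'time': 5.75, 'joint_positions': array([4.49524026e-01, 1.12538265e-01, 1.27208765e+00, 4.39168458e-04,
       1.75706048e+00, 1.11469272e+00]), 'qvel': array([-2.50885069e-03, -5.96241129e-04, -1.20747630e-03, -3.64923679e-04,
       -2.18412190e-03,  1.38918432e+00]), 'joint_torque': array([  0.05674865, -35.26782632, -30.44626594,   0.05002029,
        -0.0554919 ,  -1.19024288]), 'tool_pos': array([0.4798796 , 0.29453786, 0.24167624]), 'ee_rot': array([-3.14116391e+00, -1.05942706e-04,  9.05708920e-01]), 'wrist_force': array([-0.1380257 , -0.11738985,  0.32539655]), 'wrist_torque': array([-0.02450807,  0.05191965,  0.02041022]), 'width': 0.047291741355507566}
[[250.00500219 182.27010704]
 [249.74111943 147.24235069]
 [284.32182243 142.99785145]]
```

View pics/m3.png

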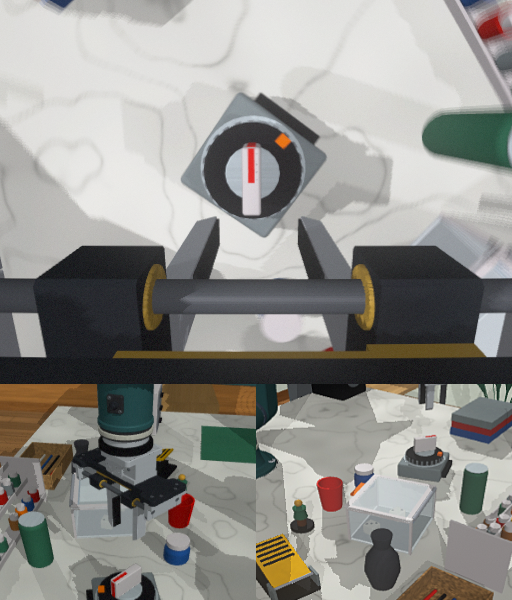

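Emit:
step_arm(increments="0.8 -0.8 3 0 0 0;0 0 0 0 0 0;0 0 0 0 0 0")

```text
time: 6.2
tool_pos: [0.4781, 0.3051, 0.2113]
ee_rot: [-3.141, 0.002, 0.913]
wrist_force: [1.1, 0.5, 0.8]
width: 0.0471
```

```bash
python3 - <<'E'
from h import *
o=get_obs();print(o["tool_pos"],o["ee_rot"])
w=snapshot("wrist")[:,:,::-1].copy()
C=cam("wrist",o);print(proj(C,[[.478,.306,.131],[.498,.3316,.131],[.526,.310,.082]]))
x,y=proj(C,[[.478,.306,.1]])[0].astype(int); x0,y0=x-66,y-60
cv2.imwrite("pics/w4.png",cv2.resize(w[y0:y0+100,x0:x0+133],(798,600),interpolation=cv2.INTER_CUBIC));print(x0,y0)
E
```

```text
[0.47808796 0.30510805 0.21130259] [-3.14082895e+00  2.16548936e-03  9.12706759e-01]
[[258.53399724 197.43477991]
 [258.75736497 159.06087561]
 [295.11487602 152.73900896]]
192 129
```

View pics/w4.png

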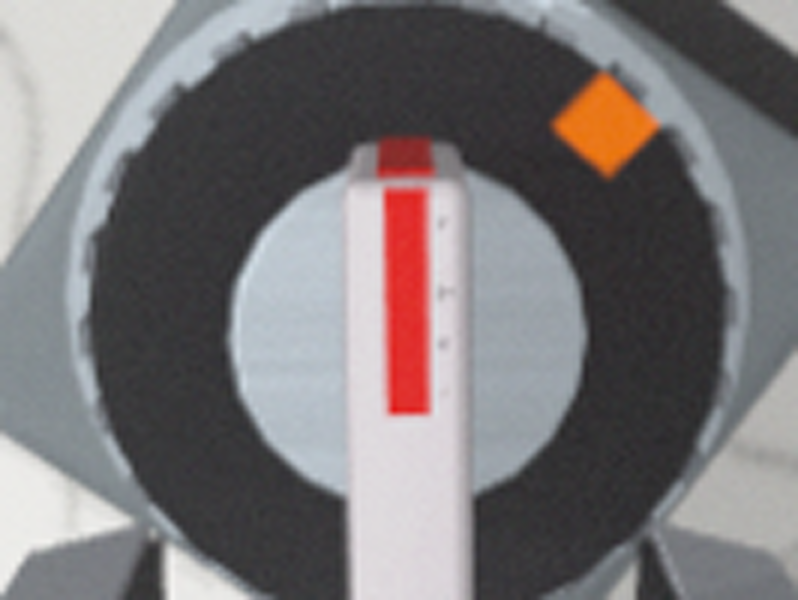

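```bash
python3 - <<'E'
from h import *
o=get_obs();C=cam("wrist",o)
P=lambda x,y,z:atz(C,(192+x/6-.4,129+y/6-.4),z)
p=P(406,182,.131);t=P(410,560,.131);l=P(606,125,.082)
rl,rr=P(90,300,.073),P(725,300,.073);rt=P(408,0,.073)
an=lambda v:np.degrees(np.arctan2(v[1],v[0]))
u=(p-t)/np.linalg.norm(p-t); ax=p-.033*u
print("p",p,"l",l,"ring",rl,rr,(rl+rr)/2,"ptr ang",an(u),"axis",ax,"lug ang",an(l-ax),np.linalg.norm((l-ax)[:2]))
t=R.from_euler("xyz",o["ee_rot"]).as_matrix().T@(ax-o["tool_pos"]);print("axis in tool",t,"tool x ang",np.degrees(o["ee_rot"][2]))
E
```

```text
p [0.49908722 0.33147168 0.131     ] l [0.52686373 0.31409472 0.082     ] ring [0.43989496 0.34275734 0.073     ] [0.52558049 0.27647332 0.073     ] [0.48273772 0.30961533 0.073     ] ptr ang 52.919216692784076 axis [0.47919018 0.30514473 0.131     ] lug ang 10.632658426519939 0.04850638371927585
axis in tool [0.00027061 0.00041728 0.08144014] tool x ang 52.25326323506386
```

Emit:
step_arm(increments="0 0 4 0 0 0;0 0 4 0 0 0;0 0 2 0 0 0;0 0 1.6 0 0 0;0 0 0 0 0 0")

```text
time: 6.75
tool_pos: [0.4777, 0.3045, 0.0944]
ee_rot: [-3.14, 0.003, 0.911]
wrist_force: [-0.6, -0.4, 0.0]
width: 0.0466
```

Emit:
step_arm(increments="0 0 0 0 0 0;0 0 0 0 0 0;0 0 0 0 0 0;0 0 0 0 0 0;0 0 0 0 0 0", claw=1)

```text
time: 7.25
tool_pos: [0.4795, 0.3055, 0.0973]
ee_rot: [3.14, -0.002, 0.911]
wrist_force: [1.4, -1.2, 3.3]
width: 0.0179
```

Emit:
step_arm(increments="0 0 0 0 0 0.11;0 0 0 0 0 0.11;0 0 0 0 0 0.11;0 0 0 0 0 0.11;0 0 0 0 0 0.11")

```text
time: 7.75
tool_pos: [0.4797, 0.3052, 0.0973]
ee_rot: [3.141, -0.003, 0.356]
wrist_force: [0.7, -1.5, 3.1]
width: 0.0177
```

Emit:
step_arm(increments="0 0 0 0 0 0.11;0 0 0 0 0 0.11;0 0 0 0 0 0;0 0 0 0 0 0")

```text
time: 8.15
tool_pos: [0.4797, 0.3051, 0.0973]
ee_rot: [3.141, -0.003, 0.143]
wrist_force: [1.5, -2.5, 4.7]
width: 0.018
```

```bash
python3 - <<'E'
from h import *
o=get_obs();print(o["tool_pos"],o["ee_rot"],o["joint_positions"],o["wrist_force"],o["wrist_torque"])
w=snapshot("wrist")[:,:,::-1].copy();s=snapshot("side")[:,:,::-1]
C=cam("wrist",o);x,y=proj(C,[[.479,.306,.1]])[0].astype(int); x0,y0=x-66,y-70;print(x0,y0)
cv2.imwrite("pics/w5.png",np.hstack([cv2.resize(w[y0:y0+110,x0:x0+133],(400,331),interpolation=cv2.INTER_CUBIC),cv2.resize(s[240:350,200:333],(400,331),interpolation=cv2.INTER_CUBIC)]))
E
```

```text
[0.47970713 0.30508469 0.09727917] [ 3.14105301e+00 -2.89936944e-03  1.42634039e-01] [ 4.67622768e-01  1.71579865e-01  1.49306666e+00 -1.44386591e-03
  1.47437093e+00  1.89592300e+00] [ 1.45649034 -2.49609549  4.69494957] [-0.47142455 -0.19148976 -0.12425577]
191 162
```

View pics/w5.png

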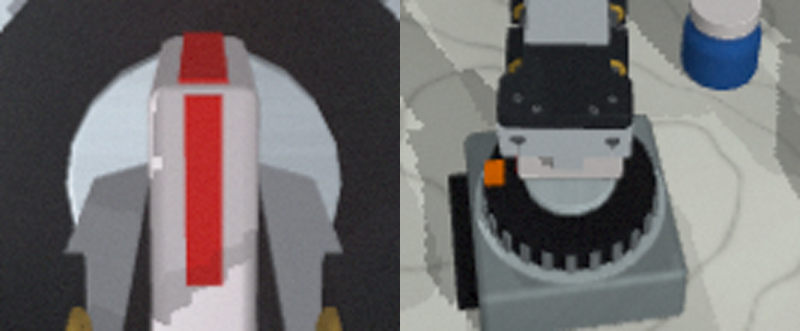

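```bash
python3 - <<'E'
from h import *
an=lambda v:np.degrees(np.arctan2(v[1],v[0]))
for n in("wrist","side"):
    o=get_obs();w=snapshot(n)[:,:,::-1].copy();h=cv2.cvtColor(w,cv2.COLOR_BGR2HSV)
    m=cv2.inRange(h,(7,190,150),(17,255,255))
    k,_,st,c=cv2.connectedComponentsWithStats(m)
    C=cam(n,o)
    for a,b in zip(st[1:],c[1:]):
        if a[4]>25:
            P=atz(C,b,.082); print(n,a,b,P,"ang from axis",an(P-[.4795,.3055,0]))
    print("tool yaw",np.degrees(o["ee_rot"][2]))
E
```

```text
wrist [246 139  20  21 400] [255.9325 149.0425] [0.5259538  0.31357379 0.082     ] ang from axis 9.859668303200062
tool yaw 8.157001537562252
side [108 205  15  18 132] [115.71212121 214.90909091] [0.84679077 0.12677528 0.082     ] ang from axis -25.94768414420809
side [145 204  11   7  30] [150.23333333 207.6       ] [0.77547143 0.08819172 0.082     ] ang from axis -36.28687730237872
side [ 61 209  18  20 172] [ 70.52325581 220.45930233] [0.94286819 0.16180762 0.082     ] ang from axis -17.22887785491676
side [228 293   6   8  44] [230.59090909 296.81818182] [0.52590254 0.31587356 0.082     ] ang from axis 12.60159897830531
side [ 92 299  10  21 102] [ 96.83333333 310.99019608] [0.76189456 0.38533427 0.082     ] ang from axis 15.785847041865823
tool yaw 8.152033838173827
```

The pointer is aligned with the lug to within about 1–2°, with a slight overshoot. I'll trim it back a little, release and lift.

Emit:
step_arm(increments="0 0 0 0 0 -0.02;0 0 0 0 0 0;0 0 0 0 0 0")

```text
time: 8.65
tool_pos: [0.4797, 0.3051, 0.0972]
ee_rot: [3.141, -0.003, 0.163]
wrist_force: [1.7, -3.3, 5.5]
width: 0.0178
```

Emit:
step_arm(increments="0 0 0 0 0 0;0 0 0 0 0 0;0 0 0 0 0 0;0 0 0 0 0 0;0 0 0 0 0 0", claw=0)

```text
time: 9.15
tool_pos: [0.4782, 0.3054, 0.0956]
ee_rot: [3.142, 0.001, 0.161]
wrist_force: [1.0, 0.1, -0.5]
width: 0.0469
```

Emit:
step_arm(increments="0 0 -2 0 0 0;0 0 -5 0 0 0;0 0 -4 0 0 0;0 0 0 0 0 0;0 0 0 0 0 0")

```text
time: 9.65
tool_pos: [0.4791, 0.3057, 0.2072]
ee_rot: [-3.141, -0.003, 0.161]
wrist_force: [-0.6, -0.8, 0.3]
width: 0.047
```

```bash
python3 - <<'E'
from h import *
o=get_obs();print(o["tool_pos"],o["ee_rot"],o["joint_positions"])
w=snapshot("wrist")[:,:,::-1].copy()
C=cam("wrist",o);x,y=proj(C,[[.479,.306,.1]])[0].astype(int); x0,y0=x-66,y-60;print(x0,y0)
cv2.imwrite("pics/w6.png",cv2.resize(w[y0:y0+100,x0:x0+133],(798,600),interpolation=cv2.INTER_CUBIC))
s=snapshot("side");cv2.imwrite("pics/s6.png",s[:,:,::-1])
E
```

```text
[0.47906666 0.30568707 0.20723947] [-3.14068070e+00 -2.68385180e-03  1.60983985e-01] [4.68157287e-01 1.25514893e-01 1.32538205e+00 5.81581097e-05
 1.68786174e+00 1.87797528e+00]
192 131
```

View pics/w6.png

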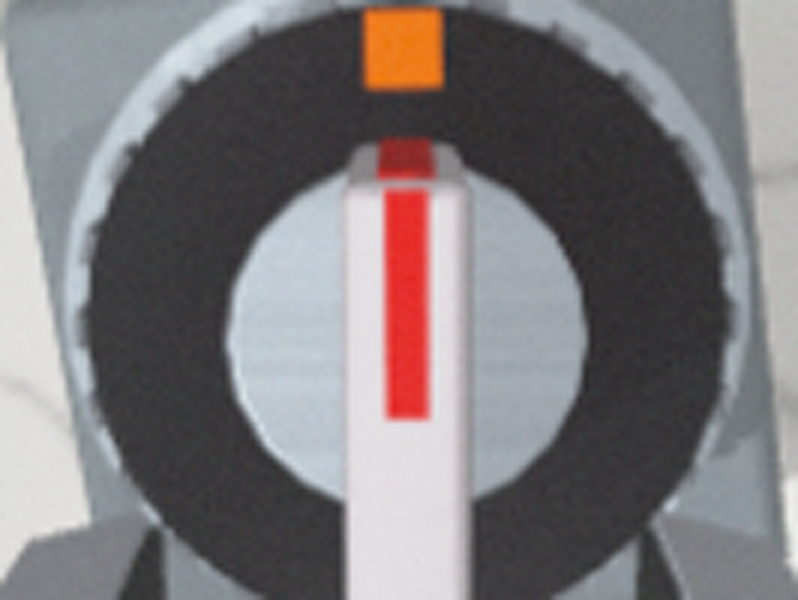

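Emit:
step_arm(increments="0 2 -3 0 0 0;-0.8 4.9 0 0 0 0;-0.8 4.9 0 0 0 0;-0.8 4.9 0 0 0 0;-0.8 4.9 0 0 0 0", claw=1)

```text
time: 10.25
tool_pos: [0.4802, 0.0853, 0.2335]
ee_rot: [-3.141, 0.004, 0.162]
wrist_force: [0.3, -0.4, 0.2]
width: 0.0101
```

Emit:
step_arm(increments="-0.8 4.9 0 0 0 0;-0.8 4.9 0 0 0 0;-0.8 4.9 0 0 0 0;-0.8 4.9 0 0 0 0;-0.8 4.9 0 0 0 0")

```text
time: 10.75
tool_pos: [0.48, -0.1627, 0.2335]
ee_rot: [-3.139, 0.003, 0.161]
wrist_force: [0.5, 0.2, -0.5]
width: 0.0006
```

Emit:
step_arm(increments="-1 4.5 0 0 0 0;-1 4.5 0 0 0 0;-1 4.1 0 0 0 0;0 0 0 0 0 0;0 0 0 0 0 0")

```text
time: 11.25
tool_pos: [0.4717, -0.2953, 0.2333]
ee_rot: [-3.137, 0.003, 0.159]
wrist_force: [1.1, 0.4, -0.5]
width: 0.0008
```

```bash
python3 - <<'E'
from h import *
o=get_obs();print(o["tool_pos"],o["ee_rot"],o["joint_positions"],o["width"])
w=snapshot("wrist")[:,:,::-1].copy()
C=cam("wrist",o)
print(proj(C,[[.473,-.295,.077]]))
cv2.imwrite("pics/w7.png",w)
E
```

```text
[ 0.47172543 -0.29533669  0.23328609] [-3.13734612e+00  2.99147191e-03  1.58945629e-01] [-6.61695242e-01  1.02252249e-01  1.29981438e+00  7.17404607e-04
  1.74467210e+00  7.50284101e-01] 0.0007505668244938474
[[259.24275417 179.06856718]]
```

View pics/w7.png

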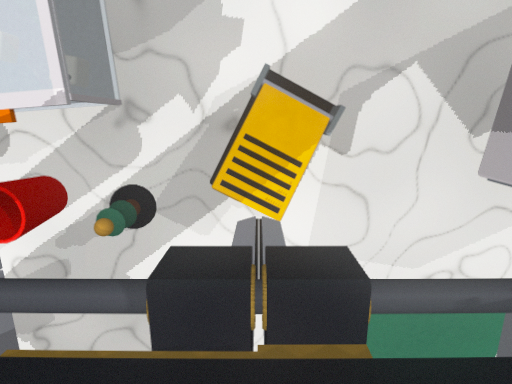

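Emit:
step_arm(increments="0 0 5 0 0 0;0 0 5 0 0 0;0 0 3 0 0 0;0 0 1 0 0 0;0 0 1 0 0 0")

```text
time: 11.8
tool_pos: [0.4731, -0.294, 0.0858]
ee_rot: [-3.141, -0.0, 0.163]
wrist_force: [-0.4, -0.2, -0.1]
width: 0.0006
```

Emit:
step_arm(increments="0 0 1 0 0 0;0 0 1 0 0 0;0 0 0.8 0 0 0;0 0 0.6 0 0 0;0 0 0.3 0 0 0")

```text
time: 12.3
tool_pos: [0.4721, -0.2953, 0.0512]
ee_rot: [3.141, 0.001, 0.161]
wrist_force: [-5.2, 3.1, 10.8]
width: 0.0006
```

Emit:
step_arm(increments="0 0 0.2 0 0 0;0 0 0 0 0 0;0 0 0 0 0 0")

```text
time: 12.6
tool_pos: [0.472, -0.2953, 0.05]
ee_rot: [3.141, 0.001, 0.161]
wrist_force: [-6.9, 3.5, 11.1]
width: 0.0007
```

Emit:
step_arm(increments="0 0 0.2 0 0 0;0 0 0.2 0 0 0;0 0 0 0 0 0")

```text
time: 12.9
tool_pos: [0.4721, -0.2954, 0.0488]
ee_rot: [3.141, 0.001, 0.161]
wrist_force: [-11.4, 6.4, 21.0]
width: 0.0008
```

Emit:
step_arm(increments="0 0 0.1 0 0 0;0 0 0 0 0 0;0 0 0 0 0 0;0 0 0 0 0 0;0 0 0 0 0 0")

```text
time: 13.4
tool_pos: [0.4721, -0.2954, 0.0487]
ee_rot: [3.14, 0.0, 0.161]
wrist_force: [-13.2, 7.8, 25.0]
width: 0.0005
```

Emit:
step_arm(increments="0 0 0 0 0 0;0 0 0 0 0 0;0 0 0 0 0 0")

```text
time: 13.7
tool_pos: [0.4721, -0.2954, 0.0487]
ee_rot: [3.14, 0.0, 0.161]
wrist_force: [-11.7, 7.2, 24.8]
width: 0.0001
```

Emit:
step_arm(increments="0 0 -1 0 0 0;0 0 -2 0 0 0;0 0 -5 0 0 0;0 0 -5 0 0 0;0 0 -4 0 0 0")

```text
time: 14.2
tool_pos: [0.4737, -0.296, 0.2166]
ee_rot: [3.137, -0.004, 0.161]
wrist_force: [-0.5, 0.1, 0.5]
width: 0.0007
```

Emit:
step_arm(increments="0 0 0 0 0 0;0 0 0 0 0 0;0 0 0 0 0 0")

```text
time: 14.5
tool_pos: [0.4723, -0.295, 0.2106]
ee_rot: [-3.14, 0.001, 0.161]
wrist_force: [-0.2, 1.1, 0.0]
width: 0.0002
```

```bash
python3 - <<'E'
from h import *
o=get_obs();print(o["tool_pos"],o["wrist_force"])
a=snapshot("scene")[:,:,::-1];b=snapshot("side")[:,:,::-1]
f=lambda i,x,y:cv2.resize(i[y:y+228,x:x+304],(400,300),interpolation=cv2.INTER_CUBIC)
z=lambda i,x,y:cv2.resize(i[y:y+75,x:x+100],(400,300),interpolation=cv2.INTER_CUBIC)
cv2.imwrite("pics/m8.png",np.vstack([np.hstack([f(a,100,100),f(b,120,110)]),np.hstack([z(a,110,225),z(b,210,262)])]))
E
```

```text
[ 0.47228649 -0.29500713  0.21064146] [-0.16740187  1.13655853  0.02273086]
```

View pics/m8.png

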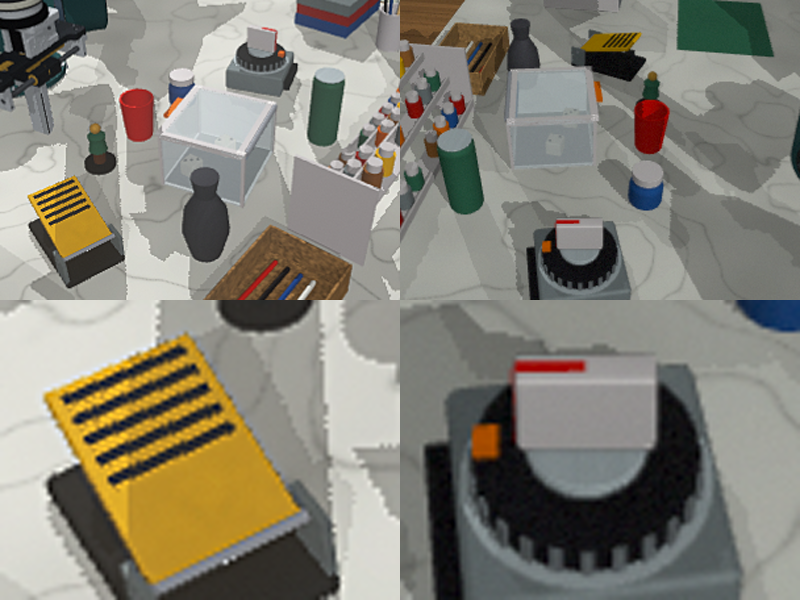

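The flap lies flat and the pointer faces the lug. The lug is still at its original pixel (485,440 in the crop), the treadle is back at its rest corners (45,397 and 187,333), and the bystanders haven't moved.

```bash
python3 -c "
from bench import *
print(close_job())"
```

```text
the job is handed in; nothing more can be done
None
```

The job is done and handed in at about 14.6 s; the hand-in gives no verdict.

- **Flap:** I pushed it down with the closed fingers to a firm stop, with the fingertips at 0.117 m and about 18 N up. It lies flat in the final pictures.
- **Timer:** I gripped the bar and turned it clockwise by about 0.75 rad. The close wrist picture shows the pointer and lug in line to about 1°. The lug is at its starting pixel in the side view.
- **Treadle:** I pressed it to its stop, with the fingertips at 0.0487 m and about 25 N up. I held it there for about 0.8 s and let it go. It is back at its starting pixels in the scene view.
- **Everything else:** The vase, can, cup, pot, figure and dice look unmoved. The arm is clear of everything.

One measurement disagreed: before the turn, the side camera put the lug at about 5° and the wrist camera at about 10.5°. I turned to a point between the two and trimmed using close wrist pictures, which settled it.

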